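# Gauge the marked locating pin

## Task

Take the locating pin from the orange-marked socket of the rack and find the smallest hole of the gauge plate that its shank passes through: begin at the smallest hole, hold the pin upright with its end on the hole, push lightly for a moment, and step from hole to hole until one lets it through. Push the pin down that hole until you feel its collar press on the plate, then let go and leave it standing there. Push with only a few newtons, never more than 22, and leave the other two pins, the mug and the heatsink alone.

Things in the scene. Friction and masses are not known exactly. Their poses are not given: they have to be found in the camera images.
- gauge: hole gauge, fixed: metal plate 54 x 196 x 8 mm, top 60 mm above the desk, on rubber bushes (sinks 1 mm per 4 N, 6 mm at most) over a blue base 64 x 216 mm, 8 mm thick. Origin: centre of the underside, on the desk. Four through holes in a row at its y = +67.5, +22.5, -22.5, -67.5 mm, smallest at +y (nearest the robot). A shank that passes does not reach the base
- hole_1 (a point): centre of the mouth of the gauge's first and smallest hole, 9.2 mm in diameter with a 1.5 mm chamfer, level with the plate's top, 60 mm above the desk (z up); marked by brass dots on the side towards the gauge's -x (1 dot; no pin passes)
- hole_2 (a point): centre of the mouth of the gauge's second hole, 13.2 mm in diameter with a 1.5 mm chamfer, level with the plate's top, 60 mm above the desk (z up); marked by brass dots on the side towards the gauge's -x (2 dots)
- hole_3 (a point): centre of the mouth of the gauge's third hole, 17.2 mm in diameter with a 1.5 mm chamfer, level with the plate's top, 60 mm above the desk (z up); marked by brass dots on the side towards the gauge's -x (3 dots)
- hole_4 (a point): centre of the mouth of the gauge's fourth and largest hole, 21.2 mm in diameter with a 1.5 mm chamfer, level with the plate's top, 60 mm above the desk (z up); marked by brass dots on the side towards the gauge's -x (4 dots)
- rack: fixed grey rack block 50 x 180 mm on a black foot 56 x 186 mm, top 56 mm above the desk. Origin: centre of the underside, on the desk; long along its y. Three sockets 23 mm wide along y, 60 mm apart; in each stands a pin with play, collar on the block's top. The end socket at +y (nearest the robot) is marked by orange round it
- marked_socket (a point): centre of the mouth of the orange-marked socket, at the rack's top; the pin that stands here is the one to gauge
- pin_a: locating pin, one of three alike: black ribbed grip, 24 mm round, 36 mm tall; below it a steel collar 32 mm round, 5 mm thick; below that a straight steel shank 44 mm long. About 70 g. Origin: on the axis, at the collar's underside; z up, grip top at +41 mm. The three shanks are 12, 16 and 20 mm thick; which pin has which is not told and must be found with the gauge
- pin_a_tip (a point): centre of the shank's lower end, 44 mm below the pin's origin
- pin_b: locating pin, one of three alike: black ribbed grip, 24 mm round, 36 mm tall; below it a steel collar 32 mm round, 5 mm thick; below that a straight steel shank 44 mm long. About 70 g. Origin: on the axis, at the collar's underside; z up, grip top at +41 mm. The three shanks are 12, 16 and 20 mm thick; which pin has which is not told and must be found with the gauge
- pin_b_tip (a point): centre of the shank's lower end, 44 mm below the pin's origin
- pin_c: locating pin, one of three alike: black ribbed grip, 24 mm round, 36 mm tall; below it a steel collar 32 mm round, 5 mm thick; below that a straight steel shank 44 mm long. About 70 g. Origin: on the axis, at the collar's underside; z up, grip top at +41 mm. The three shanks are 12, 16 and 20 mm thick; which pin has which is not told and must be found with the gauge
- pin_c_tip (a point): centre of the shank's lower end, 44 mm below the pin's origin
- mug_1: white mug, 92 x 127 mm, 95 mm tall, loose bystander beyond the keyboard; origin at the centre of its underside
- heatsink: finned aluminium heatsink 32 x 40 x 24 mm, loose bystander left of the rack; origin at the centre of its underside
There are look-alikes about, which are no part of the job. Leave any purple look-alike of the pin_b alone.

How it is judged (in metres and radians):
On the way, in this order (a step that is already met when the one before it is completed fails the run):
1. the pin is lifted out of the rack and carried off (((height (world z) of pin_a_tip above 0.075 m and horizontal distance between pin_a and marked_socket above 0.05 m) or (height (world z) of pin_b_tip above 0.075 m and horizontal distance between pin_b and marked_socket above 0.05 m) or (height (world z) of pin_c_tip above 0.075 m and horizontal distance between pin_c and marked_socket above 0.05 m))), for 0.1 s.
2. the pin stands upright on the next smaller hole than its own and is pushed with more than 1 N, without going in (((horizontal distance between pin_a_tip and hole_1 below 0.006 m and z of pin_a_tip in the frame of hole_1 between -0.006 and 0.004 m and angle between pin_a's own z axis and vertical below 0.15 rad and contact force between pin_a and gauge above 1 N) or (horizontal distance between pin_b_tip and hole_2 below 0.006 m and z of pin_b_tip in the frame of hole_2 between -0.006 and 0.004 m and angle between pin_b's own z axis and vertical below 0.15 rad and contact force between pin_b and gauge above 1 N) or (horizontal distance between pin_c_tip and hole_3 below 0.006 m and z of pin_c_tip in the frame of hole_3 between -0.006 and 0.004 m and angle between pin_c's own z axis and vertical below 0.15 rad and contact force between pin_c and gauge above 1 N))), for 0.15 s.
3. the pin is down in the smallest hole that takes it and its collar is pressed on the plate with more than 2 N ((((horizontal distance between pin_a and hole_2 below 0.003 m and z of pin_a in the frame of hole_2 between -0.003 and 0.002 m and angle between pin_a's own z axis and vertical below 0.05 rad) and contact force between pin_a and gauge above 2 N) or ((horizontal distance between pin_b and hole_3 below 0.003 m and z of pin_b in the frame of hole_3 between -0.003 and 0.002 m and angle between pin_b's own z axis and vertical below 0.05 rad) and contact force between pin_b and gauge above 2 N) or ((horizontal distance between pin_c and hole_4 below 0.003 m and z of pin_c in the frame of hole_4 between -0.003 and 0.002 m and angle between pin_c's own z axis and vertical below 0.05 rad) and contact force between pin_c and gauge above 2 N))), for 0.1 s.
At the end, for the whole second after the job is handed in: The pin from the marked socket stands at rest in the smallest gauge hole that its shank passes: collar within 2 mm of the plate's top, axis within 3 mm of the hole's centre, tilt under 0.05 rad; no pin is left at the marked socket (within 40 mm) ((((horizontal distance between pin_a and hole_2 below 0.003 m and z of pin_a in the frame of hole_2 between -0.003 and 0.002 m and angle between pin_a's own z axis and vertical below 0.05 rad) and linear speed of pin_a below 0.02 m/s) or ((horizontal distance between pin_b and hole_3 below 0.003 m and z of pin_b in the frame of hole_3 between -0.003 and 0.002 m and angle between pin_b's own z axis and vertical below 0.05 rad) and linear speed of pin_b below 0.02 m/s) or ((horizontal distance between pin_c and hole_4 below 0.003 m and z of pin_c in the frame of hole_4 between -0.003 and 0.002 m and angle between pin_c's own z axis and vertical below 0.05 rad) and linear speed of pin_c below 0.02 m/s)) and horizontal distance between each of pin_a, pin_b, pin_c and marked_socket above 0.04 m); the robot touches nothing.
It fails at once if the gauge is loaded with more than 22 N (contact force between anything else and gauge above 22 N).
It fails at once if a second pin is moved more than 15 mm (distance of each of pin_a, pin_b from where it was at the start of the episode above 0.015 m or distance of each of pin_a, pin_c from where it was at the start of the episode above 0.015 m or distance of each of pin_b, pin_c from where it was at the start of the episode above 0.015 m).
It fails at once if the mug or the heatsink is moved more than 15 mm (distance of any of mug_1, heatsink from where it was at the start of the episode above 0.015 m).
It also fails if it takes over 72 s, if anything falls off the work surface, if the arm or the gripper's body presses on something with over 40 N, if the wrist force passes 120 N, or if a joint passes its speed limit or range.

## Robot

A 7-joint arm with a two-finger parallel gripper is mounted at the origin on a cart in front of the work surface, level with it; the furniture and walls round the work are solid. World frame = base frame: x ahead of the robot, y to its left, z up, the work surface at z = 0. Lengths are in mm, angles in rad, forces in N, time in s.
With the tool pointing down it reaches from about 425 to 1025 mm from the base axis. Payload 9.4 kg.
Tool frame: the origin (TCP) lies on the centre line of the jaws, within the pads' length; the fingertips stand 11 mm ahead of it and the grasp point (between the pads) lies 8 mm behind it; z points along the fingers, x is the direction in which the jaws open and shut, and the axes are right-handed (so a half turn about z gives the same grasp; the last joint's range is limited). The gripper opens to 85 mm and grips with 20 to 120 N. Pads are 22 mm wide; open, the fingers measure 114 mm over their backs; the gripper's body (76 mm by 85 mm) begins 54 mm behind the grasp point. The pads swing forward as they close: fully open they stand 13 mm farther back than shut.
Start: joints at [1.25, 0.599, -0.003, 1.599, 0.002, 0.943, -0.08], TCP at [175, -703.562, 242.275] pointing down, gripper open.
Joint ranges: [-2.57, 2.57], [-0.35, 1.97], [-1.29, 1.29], [0.11, 2.56], [-1.05, 4.19], [0.11, 1.86], [-2.63, 2.63]. Speed limits (rad/s): [2.22, 2.22, 3.01, 3.01, 3.14, 3.14, 3.14].

## Interface

Orientations are given as [roll, pitch, yaw] about the fixed x, y, z axes, in that order (R = Rz(yaw) Ry(pitch) Rx(roll)).
In Python, from workcell import env gives the robot as it stands.
- The arm moves only by the tool servo_tool, never from a script. Its argument "rows" is a list of rows, each a list of 2 entries, a list of its own where there are three numbers: the shift along the tool's x, y, z in cm, then the turn, a rotation vector about the tool's x, y, z in rad. In form: [[[dx, dy, dz], [rx, ry, rz]], ...]. A call has exactly 8 rows; each row shifts and turns the commanded pose from where the row before left it, along the tool's axes as they then stand; what a row does not reach is not made up. A row lasts 1/8 s, in which the tool goes at most 62.5 mm and 10.7 degrees, less where a joint would pass 70% of its speed; a pose out of reach is approached as far as the arm can. A call with a gripper value outside its range is refused whole. "grip" is the opening, from -1 (shut) to 1 (fully open), set as the call begins (left out, the last holds). The fingers move at their own pace and stop on an object; "squeeze" is the grip in N (left out, the last holds). Time passes only in rows, so rows that do not move let the fingers close, or fill a call up. It gives the time, the measured TCP pose, the force and the opening at its end, in the units of the state.
- env.read_state(): the state, without advancing time (a new reading comes with each control period).
- env.camera(name): name is "side" or "top"; returns (picture, depth): 384x512x3 uint8, red, green, blue; 384x512 float32, mm along the optical axis (not along the pixel's ray), 0 where there is no reading.
- env.get_calibration(name): a dict with "fx", "fy", "cx", "cy" (pixels), "cam_to_world" (4x4, takes a point from camera to world coordinates). Camera axes: x right, y down, z forward; pixel columns grow to the right and rows downward; lengths in mm; the calibration is good to about 2 mm. A picture is of the moment at which its call begins. get_calibration takes no time and is no camera call.
- env.job_done(): hands the job in, once; it reports no verdict.
Trained networks look in the newest picture that a camera, given by its name, has taken for a name from the list of things; names that differ only in an ending like _2 or _b are one class to them, and where a whole thing is asked for, a point or a joint stands for the part that bears it (a point fixed in the world has none). Each returns a list of dicts, best first, with "conf" (0 to 1); they miss things now and then, are a little off and sometimes report something else, mostly with a low value. They report only what shows in the picture. A call takes as long as a camera call. They do not tell look-alikes from the thing itself.
- env.recognise(camera, label): "centre" ([x, y, z] in mm, in the coordinates of the camera as it stood for that picture, good to about 4 mm: the middle of the surface that is visible of it).
- env.masks_of(camera, label): "pixels" (384x512 bool, what is visible of it).
- env.tip_of(camera, label): "centre" ([x, y, z] in mm, in the coordinates of the camera as it stood for that picture, good to about 4 mm: a listed point, or the origin of a listed thing).
The state is a dict: "time_s": time; "q": joint angles; "joint_vel": joint speeds; "effort": joint torques, N m; "tool_pos": TCP position; "ee_rot": TCP orientation; "contact_force": force on the tool from outside, world axes, zero at the start; "wrist_torque": the same for the moment, N m; "width": finger opening in mm.
Only numpy, scipy, OpenCV 4.12 (cv2) and the standard library are available. Lean on these libraries where they do the work, as an engineer would, in place of code of your own. Each camera call takes 0.05 s, during which the arm holds its last target.

## Working session

There is one attempt and no reset: what is moved stays moved. The work goes in short steps, Python scripts to look and compute and a tool call to move; the robot and the scene stay as the last step left them, time stands still between calls to the robot, and variables do not carry over. Pictures are saved under pics/ and viewed, and the job is handed in when it is done.

Besides the shell and the picture viewer there is one more tool, called after "Emit:" as name(argument=value, ...) on one line, values as JSON. servo_tool: Moves the arm, as the interface text tells. Its arguments: {"type":"object","properties":{"rows":{"type":"array","items":{"type":"array"}},"grip":{"type":"number"},"squeeze":{"type":"number"}},"required":["rows"]}

```bash
mkdir -p pics; ls; cat > h.py <<'E'
import numpy as np, cv2
from workcell import env
def w(cam,p):
    T=np.array(env.get_calibration(cam)["cam_to_world"]); return (T@np.r_[p,1])[:3]
def cloud(cam,d):
    c=env.get_calibration(cam); v,u=np.mgrid[:384,:512]
    P=np.stack([(u-c["cx"])/c["fx"]*d,(v-c["cy"])/c["fy"]*d,d],-1)
    T=np.array(c["cam_to_world"]); return P@T[:3,:3].T+T[:3,3]
def save(n,im): cv2.imwrite(f"pics/{n}.png",cv2.cvtColor(im,cv2.COLOR_RGB2BGR))
E
python3 - <<'E'
from h import *
s=env.read_state(); print(s)
for c in("top","side"):
    im,d=env.camera(c); save(c+"0",im); np.savez(f"{c}0.npz",im=im,d=d)
    print(c,env.get_calibration(c)["cam_to_world"],env.get_calibration(c)["fx"])
    for l in ("marked_socket","hole_1","hole_2","hole_3","hole_4","pin_a","gauge","rack","mug_1","heatsink"):
        for r in env.tip_of(c,l)[:4]: print(l,round(r["conf"],2),w(c,r["centre"]).round(1))
E
```

```text
pics
{'time_s': 0.0, 'q': array([ 1.25027242,  0.60013758, -0.00252452,  1.60013019,  0.00179471,
        0.94285794, -0.07983322]), 'joint_vel': array([ 0.0002873 , -0.00036742, -0.0010664 , -0.00031667,  0.00037391,
       -0.00243191, -0.00092943]), 'effort': array([ 2.32902776e-04, -7.76443863e+01,  1.56585060e+00, -2.58007210e+01,
        1.24771937e-02,  8.95355508e-03,  1.28348029e-05]), 'tool_pos': array([ 174.89561174, -703.13274776,  241.4080836 ]), 'ee_rot': array([ 3.14144565e+00,  1.52395911e-03, -1.32696581e+00]), 'contact_force': array([-0.73928522,  0.25202526, -0.35342459]), 'wrist_torque': array([ 0.03114884, -0.01081801, -0.02226535]), 'width': 85.11422509228075}
top [[ 2.55442362e-02 -9.87738962e-01  1.54010501e-01  3.31693002e+02]
 [-9.99616815e-01 -2.35944370e-02  1.44750086e-02  4.87865133e+01]
 [-1.06637389e-02 -1.54321239e-01 -9.87963177e-01  1.41448036e+03]
 [ 0.00000000e+00  0.00000000e+00  0.00000000e+00  1.00000000e+00]] 454.7878979518784
marked_socket 0.79 [478.1  25.4  59.9]
hole_1 0.96 [ 598.1 -284.7   57. ]
hole_1 0.86 [ 506.7 -261.7   55.8]
hole_1 0.
[... 1280 characters left out ...]
57 [ 464.  -256.    57.3]
hole_2 0.78 [ 595.  -283.6   57.2]
hole_2 0.74 [ 550.3 -275.5   56. ]
hole_2 0.59 [ 504.3 -264.5   59.7]
hole_2 0.57 [ 464.  -256.    57.3]
hole_3 0.78 [ 595.  -283.6   57.2]
hole_3 0.74 [ 550.3 -275.5   56. ]
hole_3 0.59 [ 504.3 -264.5   59.7]
hole_3 0.57 [ 464.  -256.    57.3]
hole_4 0.78 [ 595.  -283.6   57.2]
hole_4 0.74 [ 550.3 -275.5   56. ]
hole_4 0.59 [ 504.3 -264.5   59.7]
hole_4 0.57 [ 464.  -256.    57.3]
pin_a 0.6 [619.9 363.2  43.2]
pin_a 0.59 [472.8  26.8  55.1]
pin_a 0.51 [593.9   2.6  51.1]
pin_a 0.42 [532.5  15.9  57.3]
gauge 0.76 [ 529.3 -268.4   -1.9]
rack 0.76 [530.4  15.5   1.3]
mug_1 0.84 [ 658.4 -112.8    1.2]
heatsink 0.55 [520.1 138.1   0.9]
```

View pics/top0.png

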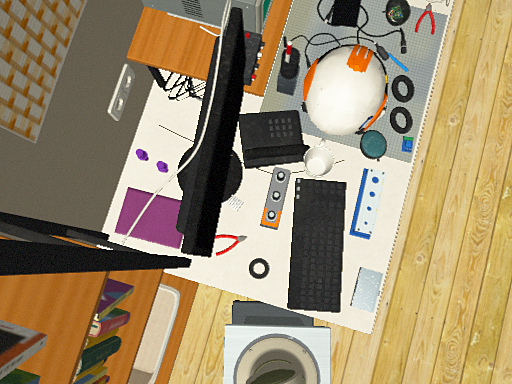

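View pics/side0.png

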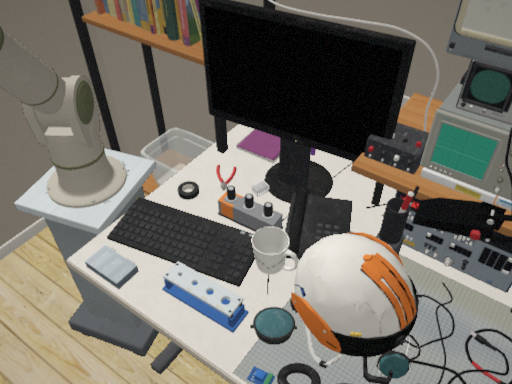

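```bash
python3 - <<'E'
from h import *
for c in("top","side"):
    z=np.load(c+"0.npz"); P=cloud(c,z["d"]); im=z["im"]
    def near(xy,r,zl,zh):
        return (np.hypot(P[...,0]-xy[0],P[...,1]-xy[1])<r)&(P[...,2]>zl)&(P[...,2]<zh)&(z["d"]>0)
    m=(abs(P[...,0]-530)<110)&(abs(P[...,1]+270)<60)&(P[...,2]>50)&(P[...,2]<70)
    Q=P[m]; rect=cv2.minAreaRect(Q[:,:2].astype(np.float32)); print(c,"plate",len(Q),Q.mean(0).round(1),rect)
    for n,xy in (("m",(478,25)),("mid",(535,15)),("far",(592,0))):
        m=near(xy,20,88,108); Q=P[m]; print(n,len(Q),Q.mean(0).round(1),cv2.minEnclosingCircle(Q[:,:2].astype(np.float32)),np.percentile(Q[:,2],[5,50,95]).round(1))
    b=im[300:384] if 0 else None
z=np.load("top0.npz");im=z["im"]
save("top_g",cv2.resize(im[150:290,330:460] if 0 else im,(800,600)))
E
```

```text
top plate 1119 [ 525.8 -271.    58.9] ((528.8336791992188, -271.89501953125), (55.6008186340332, 197.4459991455078), 77.44731140136719)
m 51 [476.5  25.2  95.8] ((477.03179931640625, 25.19923210144043), 11.547173500061035) [92.6 95.9 99.3]
mid 50 [534.8  12.3  95.9] ((535.08740234375, 12.47153377532959), 11.45916748046875) [91.8 95.8 99.8]
far 53 [5.931e+02 5.000e-01 9.550e+01] ((593.5374145507812, 0.44383004307746887), 11.630620002746582) [ 90.7  95.7 101. ]
side plate 1676 [ 530.5 -274.6   58.6] ((527.3855590820312, -272.0827331542969), (57.74302291870117, 197.8838653564453), 77.1126937866211)
m 52 [476.9  22.6  95.2] ((474.8347473144531, 23.716400146484375), 13.138259887695312) [91.  95.1 99.4]
mid 58 [534.4   9.7  94.9] ((533.2807006835938, 12.57288932800293), 14.267863273620605) [90.  95.5 98.7]
far 56 [594.1  -2.6  94.8] ((593.1207275390625, -1.3756279945373535), 13.274155616760254) [90.2 95.4 98. ]
```

The top view shows the orange socket and its pin at about (270,213), the gauge at (368,203) and the monitor beside the rack at (215,130). Next I'll check clearance to the monitor and refine the hole centres.

```bash
python3 - <<'E'
from h import *
z=np.load("top0.npz"); P=cloud("top",z["d"])
for x0 in range(300,800,50):
    m=(P[...,0]>=x0)&(P[...,0]<x0+50)&(P[...,2]>130)&(P[...,1]<450)&(P[...,1]>-400)
    Q=P[m]
    if len(Q): print(x0,"n",len(Q),"y",Q[:,1].min().round(),Q[:,1].max().round(),"z",Q[:,2].min().round(),Q[:,2].max().round())
# rays onto z=60
for c in("top","side"):
    k=env.get_calibration(c);T=np.array(k["cam_to_world"]);im=np.load(c+"0.npz")["im"]
    o=np.array([528.5,-272]);u=np.array([-.976,.2174])
    # rectified map of plate at z=60: 0.25 mm/px
    S=4; W,H=220*S,70*S
    a=(np.arange(W)/S-110); b=(np.arange(H)/S-35)
    A,B=np.meshgrid(a,b); n=np.array([-u[1],u[0]])
    X=np.stack([o[0]+A*u[0]+B*n[0],o[1]+A*u[1]+B*n[1],np.full_like(A,60.)],-1)
    C=(X-T[:3,3])@T[:3,:3]
    mx=(C[...,0]/C[...,2]*k["fx"]+k["cx"]).astype(np.float32);my=(C[...,1]/C[...,2]*k["fy"]+k["cy"]).astype(np.float32)
    r=cv2.remap(im,mx,my,cv2.INTER_CUBIC); save("rect_"+c,cv2.resize(r,(792,252)))
E
```

```text
300 n 6198 y 49.0 449.0 z 133.0 1414.0
350 n 1711 y 174.0 450.0 z 209.0 711.0
400 n 1061 y 166.0 297.0 z 211.0 555.0
450 n 1051 y 158.0 268.0 z 208.0 552.0
500 n 1017 y 150.0 226.0 z 206.0 551.0
550 n 913 y 143.0 205.0 z 211.0 552.0
600 n 893 y 135.0 198.0 z 211.0 553.0
650 n 885 y 126.0 188.0 z 211.0 552.0
700 n 1143 y -241.0 181.0 z 130.0 556.0
750 n 2385 y -293.0 327.0 z 130.0 556.0
```

```bash
python3 -c "
import cv2,numpy as np
cv2.imwrite('pics/rect.png',np.vstack([cv2.imread('pics/rect_top.png'),cv2.imread('pics/rect_side.png')]))"
```

```text
(no output)
```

View pics/rect.png

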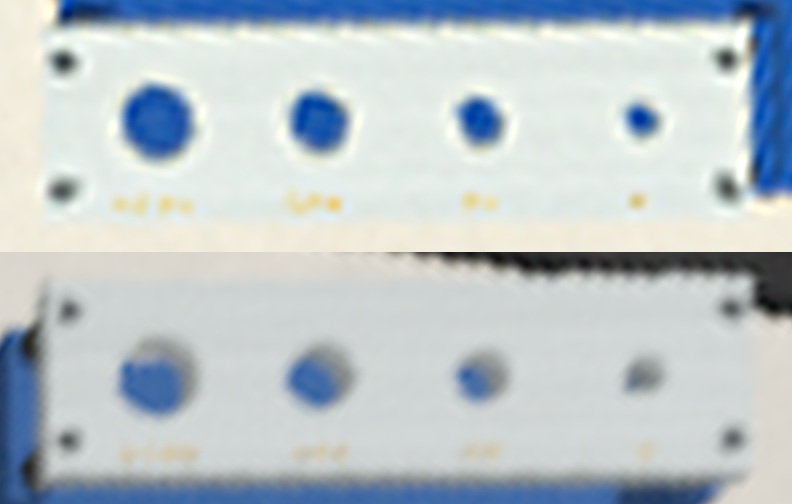

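```bash
cat >> h.py <<'E'
from scipy.spatial.transform import Rotation as Ro
def plan(pts,N=8,polar=False,start=None):
    """pts: target (x,y,z,yaw) ; prints N rows from measured pose"""
    s=env.read_state(); p0=np.array(s["tool_pos"]); R0=Ro.from_euler("xyz",s["ee_rot"])
    print("now",s["time_s"],p0.round(1),s["ee_rot"].round(4),s["contact_force"].round(2),round(s["width"],1))
    x,y,z,yaw=pts; y0=np.arctan2(R0.as_matrix()[1,0],R0.as_matrix()[0,0])
    Rt=Ro.from_euler("xyz",[np.pi,0,yaw])
    a0,a1=np.arctan2(p0[1],p0[0]),np.arctan2(y,x); r0,r1=np.hypot(*p0[:2]),np.hypot(x,y)
    R,p=R0,p0; rows=[]
    for i in range(1,N+1):
        t=i/N
        if polar:
            r=r0+(r1-r0)*t;a=a0+(a1-a0)*t; g=np.array([r*np.cos(a),r*np.sin(a),p0[2]+(z-p0[2])*t])
        else: g=p0+(np.array([x,y,z])-p0)*t
        # yaw interpolated the signed way given; tilt corrected along
        Rg=Ro.from_euler("z",(yaw-y0)*(t-1))*Rt if abs(yaw-y0)>.5 else Ro.from_rotvec((Rt*R0.inv()).as_rotvec()*t)*R0
        d=R.inv().apply(g-p)/10; w_=(R.inv()*Rg).as_rotvec()
        d=d.round(2);w_=w_.round(3)
        p=p+R.apply(d*10);R=R*Ro.from_rotvec(w_)
        rows.append([d.tolist(),w_.tolist()])
    for i in range(0,N,8): print(str(rows[i:i+8]).replace(" ",""))
    print("end",p.round(2),R.as_euler("xyz").round(4))
E
python3 -c "
from h import *
plan((476.5,24.5,240,np.deg2rad(78.1)),16,True)"
```

```text
now 1.1 [ 175.  -703.5  242.3] [ 3.1416  0.     -1.327 ] [-0.88 -0.07 -0.74] 85.1
[[[-1.81,-6.1,0.01],[0.0,0.0,-0.168]],[[-1.31,-6.1,0.02],[0.0,0.0,-0.168]],[[-0.83,-6.06,0.01],[0.0,0.0,-0.168]],[[-0.35,-5.97,0.02],[0.0,0.0,-0.169]],[[0.1,-5.85,0.01],[-0.0,0.0,-0.168]],[[0.53,-5.7,0.02],[-0.0,0.0,-0.168]],[[0.94,-5.51,0.01],[-0.0,0.0,-0.168]],[[1.32,-5.31,0.01],[-0.0,0.0,-0.168]]]
[[[1.68,-5.06,0.02],[-0.0,0.0,-0.168]],[[1.99,-4.82,0.01],[-0.0,0.0,-0.168]],[[2.29,-4.54,0.02],[-0.0,0.0,-0.168]],[[2.55,-4.25,0.01],[-0.0,0.0,-0.169]],[[2.79,-3.94,0.02],[-0.0,0.0,-0.168]],[[2.99,-3.64,0.01],[-0.0,0.0,-0.168]],[[3.15,-3.32,0.01],[-0.0,-0.0,-0.168]],[[3.29,-3.0,0.02],[-0.0,-0.0,-0.168]]]
end [476.44  24.49 239.99] [-3.1416 -0.      1.363 ]
```

Emit:
servo_tool(rows=[[[-1.7,-6.0,0],[0,0,-0.168]],[[-1.3,-6.0,0],[0,0,-0.168]],[[-0.8,-6.0,0],[0,0,-0.168]],[[-0.35,-6.0,0],[0,0,-0.168]],[[0.1,-5.85,0],[0,0,-0.168]],[[0.5,-5.7,0],[0,0,-0.168]],[[0.9,-5.5,0],[0,0,-0.168]],[[1.3,-5.3,0],[0,0,-0.168]]], grip=1)

```text
time_s: 2.1
tool_pos: [481.5, -358.4, 242.5]
ee_rot: [3.141, -0.001, 0.023]
contact_force: [0.5, -0.2, 0.3]
width: 85.4
```

```bash
python3 -c "
from h import *
plan((476.5,24.5,200,np.deg2rad(78.1)),8,True)"
```

```text
now 2.1 [ 481.5 -358.4  242.5] [ 3.1412e+00 -7.0000e-04  2.2800e-02] [ 0.49 -0.19  0.35] 85.4
[[[1.72,-5.06,0.53],[0.0,-0.001,-0.168]],[[2.04,-4.8,0.53],[0.0,0.0,-0.167]],[[2.33,-4.53,0.53],[0.0,0.0,-0.168]],[[2.59,-4.24,0.53],[0.0,0.001,-0.167]],[[2.81,-3.93,0.53],[0.0,-0.0,-0.168]],[[3.01,-3.63,0.53],[0.0,-0.0,-0.167]],[[3.17,-3.31,0.53],[0.0,-0.0,-0.168]],[[3.31,-2.99,0.53],[0.0,-0.0,-0.167]]]
end [476.51  24.51 199.99] [ 3.1411e+00 -2.0000e-04  1.3628e+00]
```

Emit:
servo_tool(rows=[[[1.7,-5.05,0.5],[0,0,-0.168]],[[2.05,-4.8,0.5],[0,0,-0.168]],[[2.35,-4.55,0.5],[0,0,-0.168]],[[2.6,-4.25,0.5],[0,0,-0.168]],[[2.8,-3.95,0.5],[0,0,-0.168]],[[3.0,-3.65,0.5],[0,0,-0.168]],[[3.15,-3.3,0.5],[0,0,-0.168]],[[3.3,-3.0,0.5],[0,0,-0.165]]])

```text
time_s: 3.1
tool_pos: [476.5, 24.4, 202.4]
ee_rot: [3.141, -0.0, 1.363]
contact_force: [-0.2, 0.2, -0.3]
width: 85.4
```

```bash
python3 -c "
from h import *
plan((476.5,24.5,130,np.deg2rad(78.1)),8)
im,d=env.camera('side');save('side1',im);P=cloud('side',d)
m=(np.hypot(P[...,0]-476,P[...,1]-24)<30)&(P[...,2]>60)&(P[...,2]<105);print(P[m].mean(0),m.sum())
im,d=env.camera('top');save('top1',im)
"
```

```text
now 3.1 [476.5  24.4 202.4] [ 3.1408e+00 -4.0000e-04  1.3634e+00] [-0.23  0.22 -0.31] 85.4
[[[0.0,-0.0,0.9],[0.0,-0.0,0.0]],[[0.0,-0.0,0.91],[0.0,-0.0,0.0]],[[0.0,-0.0,0.9],[0.0,-0.0,0.0]],[[0.0,-0.0,0.91],[0.0,-0.0,0.0]],[[0.0,-0.01,0.9],[0.001,-0.0,0.0]],[[0.0,0.0,0.91],[-0.0,-0.0,0.0]],[[0.0,0.0,0.9],[-0.0,-0.0,0.0]],[[0.0,0.0,0.91],[-0.0,-0.0,0.0]]]
end [476.46  24.48 129.96] [-3.1414e+00 -4.0000e-04  1.3634e+00]
[477.98490673  19.90645545  82.15883316] 122
```

View pics/side1.png

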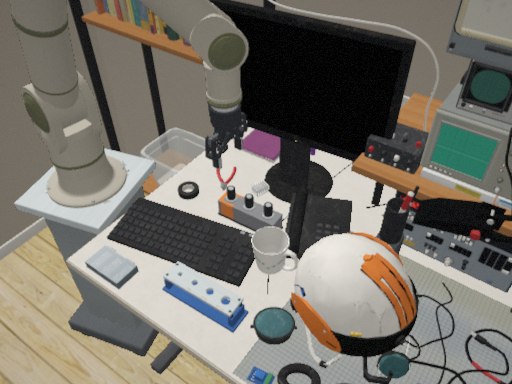

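The gripper hovers above the marked pin at about (231,190) and clear of the monitor. Now I'll descend.

Emit:
servo_tool(rows=[[[0,0,2.0],[0,0,0]],[[0,0,2.0],[0,0,0]],[[0,0,2.0],[0,0,0]],[[0,0,2.0],[0,0,0]],[[0,0,2.0],[0,0,0]],[[0,0,1.5],[0,0,0]],[[0,0,1.0],[0,0,0]],[[0,0,0],[0,0,0]]])

```text
time_s: 4.2
tool_pos: [476.6, 22.7, 76.9]
ee_rot: [-3.141, 0.001, 1.357]
contact_force: [-0.2, 0.2, -0.3]
width: 85.4
```

```bash
python3 -c "
from h import *
print(env.read_state()['tool_pos'])
im,d=env.camera('side');save('side2',cv2.resize(im[120:270,160:360],(800,600)))
im,d=env.camera('top');save('top2',cv2.resize(im[150:270,200:360],(800,600)))
"
```

```text
[476.63004435  22.70926359  76.91723982]
```

View pics/side2.png

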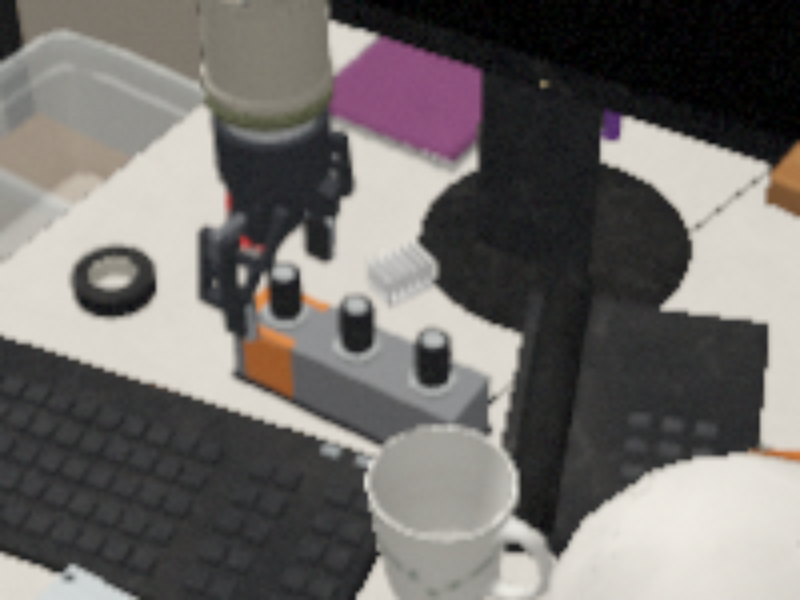

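Emit:
servo_tool(rows=[[[0,0,0],[0,0,0]],[[0,0,0],[0,0,0]],[[0,0,0],[0,0,0]],[[0,0,0],[0,0,0]],[[0,0,0],[0,0,0]],[[0,0,0],[0,0,0]],[[0,0,0],[0,0,0]],[[0,0,0],[0,0,0]]], grip=-1, squeeze=50)

```text
time_s: 5.3
tool_pos: [476.8, 23.0, 77.6]
ee_rot: [3.141, -0.0, 1.358]
contact_force: [-0.5, -0.2, 5.1]
width: 22.7
```

Emit:
servo_tool(rows=[[[0,0,-0.5],[0,0,0]],[[0,0,-1],[0,0,0]],[[0,0,-1.5],[0,0,0]],[[0,0,-2],[0,0,0]],[[0,0,-2],[0,0,0]],[[0,0,-2],[0,0,0]],[[0,0,-1.5],[0,0,0]],[[0,0,-0.5],[0,0,0]]])

```text
time_s: 6.3
tool_pos: [476.8, 22.8, 188.2]
ee_rot: [3.14, -0.0, 1.358]
contact_force: [-0.5, 0.3, -0.6]
width: 22.8
```

```bash
python3 -c "
from h import *
im,d=env.camera('side');save('side3',cv2.resize(im[100:250,160:360],(800,600)))
plan((462,-256,190,np.deg2rad(77.4)),8,True)
"
```

```text
now 6.35 [476.9  22.9 188.2] [ 3.1405e+00 -1.0000e-04  1.3578e+00] [ 1.04 -0.38  0.11] 23.0
[[[-3.1,1.36,-0.02],[0.0,-0.0,0.001]],[[-3.23,1.16,-0.02],[0.0,-0.0,0.001]],[[-3.34,0.94,-0.02],[0.0,-0.0,0.001]],[[-3.45,0.71,-0.03],[0.001,-0.0,0.0]],[[-3.52,0.47,-0.02],[-0.0,-0.0,0.001]],[[-3.6,0.22,-0.02],[-0.0,-0.0,0.001]],[[-3.65,-0.04,-0.02],[-0.0,-0.0,0.001]],[[-3.67,-0.29,-0.03],[0.0,-0.0,0.001]]]
end [ 462.01 -255.96  190.03] [ 3.1415e+00 -1.0000e-04  1.3508e+00]
```

View pics/side3.png

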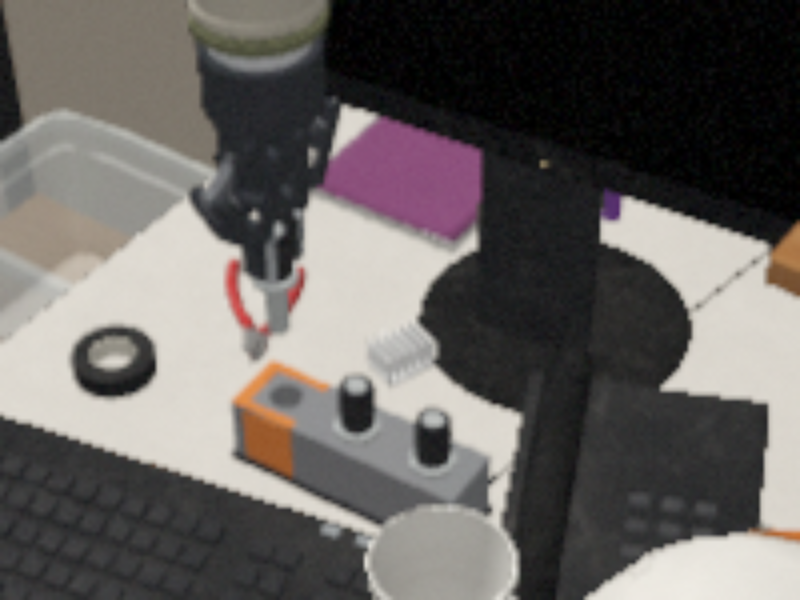

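The pin is held upright, with its shank at about (275,310), and the socket is empty. Carrying it to hole 1.

Emit:
servo_tool(rows=[[[-3.1,1.35,0],[0,0,0.001]],[[-3.25,1.15,0],[0,0,0.001]],[[-3.35,0.95,0],[0,0,0.001]],[[-3.45,0.7,0],[0,0,0.001]],[[-3.5,0.45,0],[0,0,0.001]],[[-3.6,0.2,0],[0,0,0.001]],[[-3.65,-0.05,0],[0,0,0]],[[-3.7,-0.3,0],[0,0,0]]])

```text
time_s: 7.35
tool_pos: [460.4, -257.1, 186.5]
ee_rot: [-3.141, -0.0, 1.352]
contact_force: [-0.1, -0.8, 0.1]
width: 22.7
```

Emit:
servo_tool(rows=[[[0,0,1],[0,0,0]],[[0,0,1],[0,0,0]],[[0,0,1],[0,0,0]],[[0,0,1],[0,0,0]],[[0,0,0.5],[0,0,0]],[[0,0,0],[0,0,0]],[[0,0,0],[0,0,0]],[[0,0,0],[0,0,0]]])

```text
time_s: 8.35
tool_pos: [461.0, -256.2, 142.6]
ee_rot: [3.141, 0.0, 1.352]
contact_force: [0.4, 0.3, 0.7]
width: 22.7
```

```bash
python3 -c "
from h import *
im,d=env.camera('side');save('side4',cv2.resize(im[200:350,120:320],(800,600),interpolation=cv2.INTER_CUBIC));np.savez('side4.npz',im=im,d=d)
s=env.read_state();print(s['tool_pos'],s['ee_rot'],s['contact_force'])
for l in ('pin_a_tip','pin_a'):
  for r in env.tip_of('side',l)[:4]: print(l,r['conf'],w('side',r['centre']).round(1))
im,d=env.camera('top');save('top4',cv2.resize(im[150:270,300:460],(800,600)))
"
```

```text
[ 460.9676484  -256.20667559  142.56106361] [3.14112670e+00 2.64944882e-04 1.35184997e+00] [ 0.31685854  0.32665856 -1.55154806]
pin_a_tip 0.47 [533.3  14.1  11.8]
pin_a 0.67 [532.2  13.   54.4]
pin_a 0.63 [ 458.1 -257.1  118.8]
pin_a 0.61 [593.6   2.3  51. ]
pin_a 0.37 [620.4 364.   42.9]
```

View pics/side4.png

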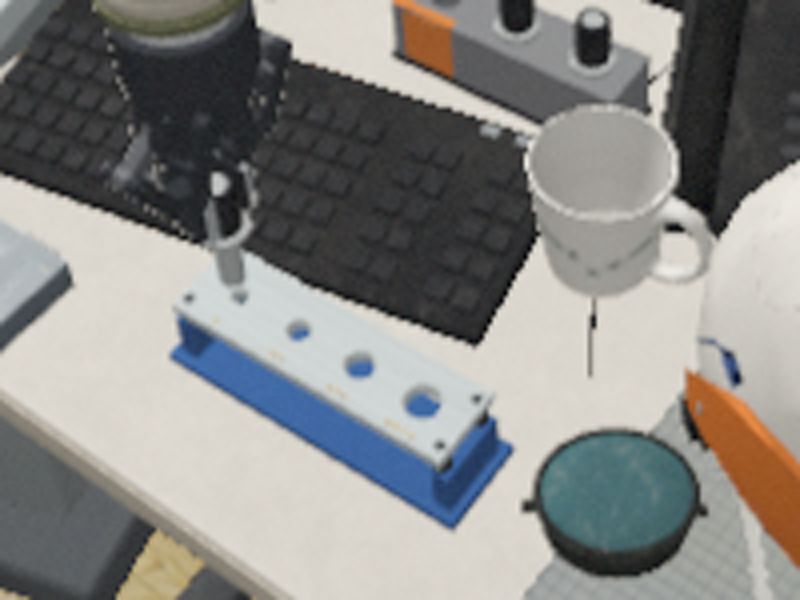

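```bash
cat >> h.py <<'E'
def proj(cam,X):
    k=env.get_calibration(cam);T=np.array(k["cam_to_world"]);C=(np.atleast_2d(X)-T[:3,3])@T[:3,:3]
    return np.stack([C[:,0]/C[:,2]*k["fx"]+k["cx"],C[:,1]/C[:,2]*k["fy"]+k["cy"]],1)
def circ(c,z,r): 
    t=np.linspace(0,2*np.pi,40); return np.stack([c[0]+r*np.cos(t),c[1]+r*np.sin(t),np.full(40,z)],1)
def overlay(cam,im,xy,zo,rs,box,S,name,extra=()):
    x0,y0,w_,h_=box; I=cv2.resize(im[y0:y0+h_,x0:x0+w_],(w_*S,h_*S),interpolation=cv2.INTER_CUBIC); J=I.copy()
    f=lambda X:np.round(((proj(cam,X)-[x0,y0]+.5)*S-.5)*8).astype(np.int32)
    cs=[(255,0,0),(0,200,0),(255,0,255)]
    for r,c in zip(rs,cs):
        cv2.polylines(J,[f(circ(xy,zo-44,r))],True,c,1,cv2.LINE_AA,3)
    cv2.polylines(J,[f(circ(xy,zo,16))],True,(0,0,255),1,cv2.LINE_AA,3)
    cv2.polylines(J,[f(np.array([[*xy,zo],[*xy,zo-44]]))],False,(255,255,0),1,cv2.LINE_AA,3)
    for c,z,r in extra: cv2.polylines(J,[f(circ(c,z,r))],True,(255,0,0),1,cv2.LINE_AA,3)
    save(name,np.hstack([I,J]))
E
python3 -c "
from h import *
im=np.load('side4.npz')['im']
H=[(462,-256),(505.9,-265.9),(549.7,-275.9),(593.6,-285.8)]
overlay('side',im,(461,-256.2),142.6-21,(6,8,10),(160,235,45,65),8,'ov4')
overlay('side',im,(461,-256.2),142.6-21,(),(160,255,100,70),8,'ov4h',[(h,60,r) for h,r in zip(H,(4.6,6.6,8.6,10.6))])
I=cv2.imread('pics/ov4h.png');cv2.imwrite('pics/ov4h.png',I[:,800:])
"
```

```text
(no output)
```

View pics/ov4.png

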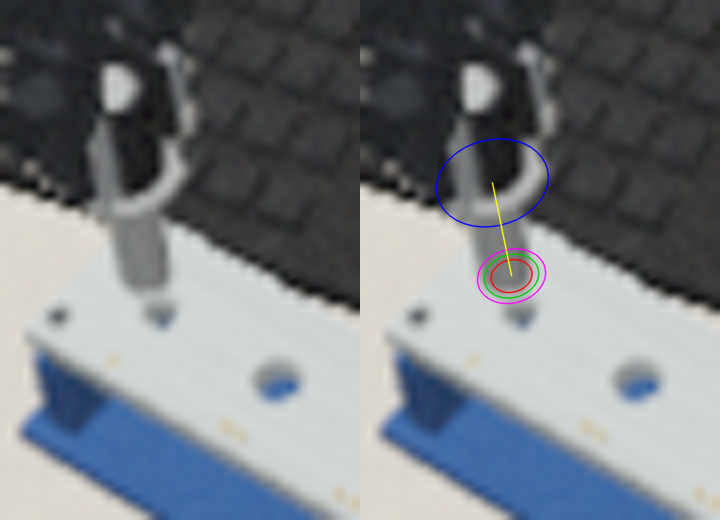

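View pics/ov4h.png

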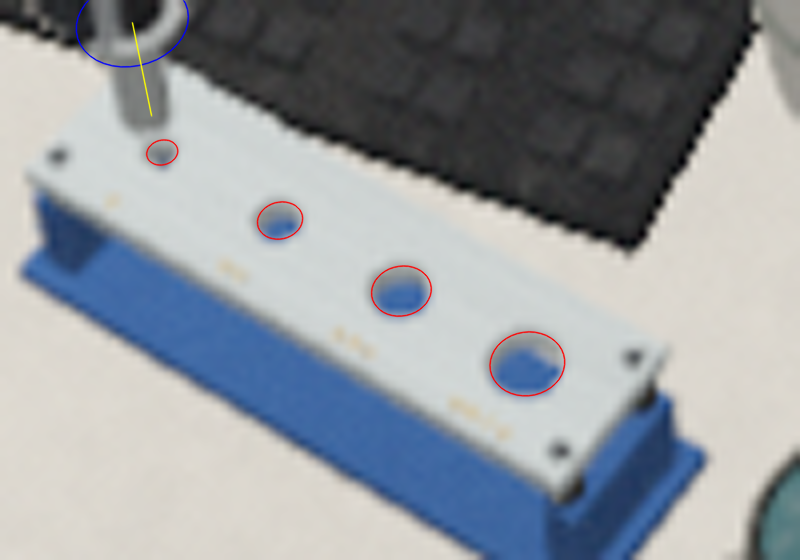

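Emit:
servo_tool(rows=[[[0.1,0.18,0.3],[0,0,0]],[[0,0,0.3],[0,0,0]],[[0,0,0.3],[0,0,0]],[[0,0,0.3],[0,0,0]],[[0,0,0.2],[0,0,0]],[[0,0,0.05],[0,0,0]],[[0,0,0.05],[0,0,0]],[[0,0,0],[0,0,0]]])

```text
time_s: 9.55
tool_pos: [462.8, -255.5, 127.3]
ee_rot: [-3.142, 0.0, 1.352]
contact_force: [-0.1, 0.2, -1.1]
width: 22.9
```

Emit:
servo_tool(rows=[[[0,0,0.05],[0,0,0]],[[0,0,0.05],[0,0,0]],[[0,0,0.05],[0,0,0]],[[0,0,0.05],[0,0,0]],[[0,0,0],[0,0,0]],[[0,0,0],[0,0,0]],[[0,0,0],[0,0,0]],[[0,0,0],[0,0,0]]])

```text
time_s: 10.55
tool_pos: [462.9, -255.5, 125.3]
ee_rot: [3.142, 0.0, 1.352]
contact_force: [-0.5, -0.2, 1.5]
width: 22.7
```

Emit:
servo_tool(rows=[[[0,0,0.05],[0,0,0]],[[0,0,0.05],[0,0,0]],[[0,0,0.05],[0,0,0]],[[0,0,0],[0,0,0]],[[0,0,0],[0,0,0]],[[0,0,0],[0,0,0]],[[0,0,0],[0,0,0]],[[0,0,0],[0,0,0]]])

```text
time_s: 11.55
tool_pos: [463.0, -255.5, 124.0]
ee_rot: [3.141, 0.0, 1.352]
contact_force: [-1.3, -0.8, 5.1]
width: 22.6
```

```bash
python3 -c "
from h import *
im,d=env.camera('side');np.savez('side5.npz',im=im,d=d)
s=env.read_state();print(s['tool_pos'],s['ee_rot'],s['contact_force'])
p=s['tool_pos']
overlay('side',im,p[:2],104,(6,8,10),(160,235,45,65),8,'ov5')
"
```

```text
[ 462.98951571 -255.52707148  123.99896341] [3.14126012e+00 2.69903564e-04 1.35201953e+00] [-1.09058257 -0.3597513   5.427469  ]
```

View pics/ov5.png

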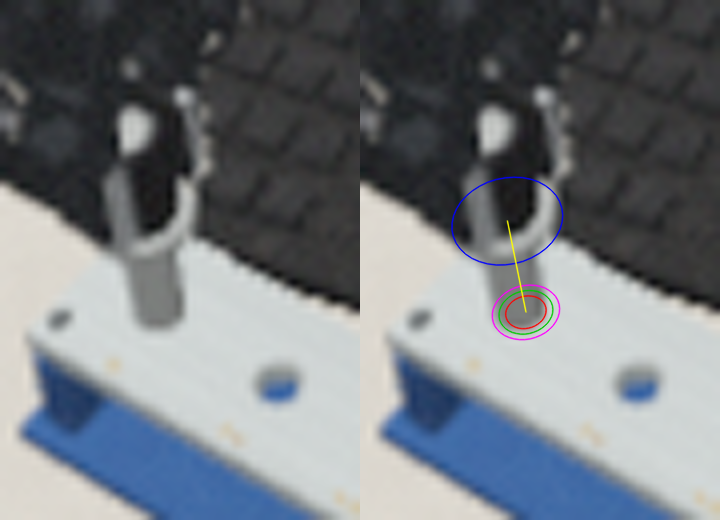

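```bash
cat >> h.py <<'E'
from scipy.optimize import minimize
def fitpin(im,ref,xy0,ztip,tilt=False,rs=(6,8,10),cam='side',name=None):
    """soft-mask fit of the shank: occluded pixels (diff to ref) vs projected hull"""
    c=proj(cam,[*xy0,ztip])[0]; x0,y0=int(c[0])-18,int(c[1])-22; w_,h_=40,34
    a=im[y0:y0+h_,x0:x0+w_].astype(float);b=ref[y0:y0+h_,x0:x0+w_].astype(float)
    S=8
    def render(p,r):
        x,y=p[:2]; tx,ty=(p[2:4] if len(p)>3 else (0,0)); dz=44
        f=lambda X:np.round(((proj(cam,X)-[x0,y0]+.5)*S-.5)*8).astype(np.int32)
        M=np.zeros((h_*S,w_*S),np.uint8)
        H=cv2.convexHull(np.vstack([f(circ((x,y),ztip,r)),f(circ((x+tx*dz,y+ty*dz),ztip+dz,r))]))
        cv2.fillPoly(M,[H],255,cv2.LINE_AA,3)
        return cv2.resize(M,(w_,h_),interpolation=cv2.INTER_AREA)/255.
    top=proj(cam,[*xy0,ztip+36])[0][1]-y0
    V,U=np.mgrid[:h_,:w_]; W=(V>top+4)&(V<top+34)
    # pixels where ref is bright plate -> alpha from brightness
    out=[]
    sh=np.median(im[int(c[1])-6:int(c[1])-1,int(c[0])-1:int(c[0])+2].reshape(-1,3),axis=0)
    W&=(b.min(-1)>150)
    def cost(p,r):
        m=render(p,r)[...,None]; e=((b*(1-m)+sh*m)-a)[W]; return np.minimum(np.abs(e),60).mean()
    for r in rs:
        best=None
        for dx in (-3,0,3):
            for dy in (-3,0,3):
                p0=[xy0[0]+dx,xy0[1]+dy]+([0,0] if tilt else [])
                q=minimize(cost,p0,(r,),method="Nelder-Mead",options=dict(initial_simplex=np.vstack([p0]+[np.array(p0)+np.eye(len(p0))[i]*(2 if i<2 else .04) for i in range(len(p0))]),xatol=.05))
                if best is None or q.fun<best.fun: best=q
        out.append((r,round(best.fun,2),best.x.round(2)))
    return out
E
python3 - <<'E'
from h import *
im=np.load('side5.npz')['im'];ref=np.load('side0.npz')['im']
for r in fitpin(im,ref,(461,-254),58.7): print(r)
for r in fitpin(im,ref,(461,-254),58.7,True): print(r)
E
```

```text
Traceback (most recent call last):
  File "h.py", line 73, in fitpin
    q=minimize(cost,p0,(r,),method="Nelder-Mead",options=dict(initial_simplex=np.vstack([p0]+[np.array(p0)+np.eye(len(p0))[i]*(2 if i<2 else .04) for i in range(len(p0))]),xatol=.05))
  File "h.py", line 67, in cost
    m=render(p,r)[...,None]; e=((b*(1-m)+sh*m)-a)[W]; return np.minimum(np.abs(e),60).mean()
      ~~~~~~^^^^^
  File "h.py", line 57, in render
    H=cv2.convexHull(np.vstack([f(circ((x,y),ztip,r)),f(circ((x+tx*dz,y+ty*dz),ztip+dz,r))]))
                                                      ~^^^^^^^^^^^^^^^^^^^^^^^^^^^^^^^^^^^
  File "h.py", line 55, in <lambda>
    f=lambda X:np.round(((proj(cam,X)-[x0,y0]+.5)*S-.5)*8).astype(np.int32)
                          ~~~~^^^^^^^
  File "h.py", line 33, in proj
    k=env.get_calibration(cam);T=np.array(k["cam_to_world"]);C=(np.atleast_2d(X)-T[:3,3])@T[:3,:3]
ValueError: time passes only in moves, steps and waits
```

```bash
sed -i 's/^def proj(cam,X):/import functools\n@functools.lru_cache\ndef cal(cam): return env.get_calibration(cam)\ndef proj(cam,X):/; s/    k=env.get_calibration(cam);T=np.array(k\["cam_to_world"\]);C=(np/    k=cal(cam);T=np.array(k["cam_to_world"]);C=(np/' h.py
python3 - <<'E'
from h import *
im=np.load('side5.npz')['im'];ref=np.load('side0.npz')['im']
for r in fitpin(im,ref,(461,-254),58.7): print(r)
for r in fitpin(im,ref,(461,-254),58.7,True): print(r)
E
```

```text
(6, np.float64(3.8), array([ 460.48, -256.3 ]))
(8, np.float64(2.93), array([ 459.83, -253.74]))
(10, np.float64(4.19), array([ 459.22, -251.06]))
(6, np.float64(3.75), array([ 4.6081e+02, -2.5581e+02, -3.0000e-02, -4.0000e-02]))
(8, np.float64(2.93), array([ 4.5984e+02, -2.5375e+02,  1.0000e-02,  1.0000e-02]))
(10, np.float64(4.04), array([ 4.5883e+02, -2.5127e+02,  8.0000e-02,  4.0000e-02]))
```

The shank fits best as 16 mm and it's blocked at hole 1 with about 5 N. Lifting it and moving to hole 2.

```bash
python3 -c "
from h import *
plan((508.1,-267.7,130,1.352),8)
"
```

```text
now 11.6 [ 463.  -255.5  124. ] [3.1413e+00 3.0000e-04 1.3520e+00] [-1.09 -0.36  5.43] 22.9
[[[-0.03,0.58,-0.07],[0.0,0.0,0.0]],[[-0.02,0.59,-0.08],[0.0,0.0,0.0]],[[-0.03,0.58,-0.07],[0.0,0.0,0.0]],[[-0.02,0.58,-0.08],[0.0,0.0,0.0]],[[-0.03,0.59,-0.07],[0.0,0.0,0.0]],[[-0.03,0.58,-0.08],[0.0,0.0,0.0]],[[-0.02,0.58,-0.07],[0.0,0.0,0.0]],[[-0.03,0.59,-0.08],[0.0,0.0,0.0]]]
end [ 508.12 -267.71  130.02] [3.1413e+00 3.0000e-04 1.3520e+00]
```

Emit:
servo_tool(rows=[[[0,0,-0.4],[0,0,0]],[[0,0,-0.4],[0,0,0]],[[-0.05,1.2,0],[0,0,0]],[[-0.05,1.2,0],[0,0,0]],[[-0.05,1.2,0],[0,0,0]],[[-0.05,1.07,0],[0,0,0]],[[0,0,0.2],[0,0,0]],[[0,0,0.2],[0,0,0]]])

```text
time_s: 12.6
tool_pos: [507.5, -267.4, 127.4]
ee_rot: [-3.141, -0.0, 1.352]
contact_force: [-0.5, 0.5, -0.9]
width: 22.8
```

Emit:
servo_tool(rows=[[[0,0,0.1],[0,0,0]],[[0,0,0.1],[0,0,0]],[[0,0,0.1],[0,0,0]],[[0,0,0.1],[0,0,0]],[[0,0,0],[0,0,0]],[[0,0,0],[0,0,0]],[[0,0,0],[0,0,0]],[[0,0,0],[0,0,0]]])

```text
time_s: 13.6
tool_pos: [508.0, -267.6, 124.1]
ee_rot: [3.141, 0.0, 1.352]
contact_force: [-1.3, -0.3, 5.7]
width: 22.7
```

```bash
cat > m.py <<'E'
from h import *
import sys
im,d=env.camera('side');n=sys.argv[1];np.savez(n+'.npz',im=im,d=d);ref=np.load('side0.npz')['im']
s=env.read_state();p=s['tool_pos'];f=s['contact_force'];print(s['time_s'],p.round(2),s['ee_rot'].round(3),f.round(2))
zt=p[2]-65.3
print(fitpin(im,ref,p[:2]+[-3.2,1.8],zt,rs=(8,)))
c=proj('side',[*p[:2],60])[0].astype(int)
overlay('side',im,p[:2]+[-3.2,1.8],zt+44,(6,8,10),(c[0]-25,c[1]-45,48,65),8,n,[((504.9,-265.9),60,6.6),((549.2,-276),60,8.6)])
E
python3 m.py s6
```

```text
13.65 [ 508.05 -267.61  124.14] [3.141 0.    1.352] [-1.66 -0.49  4.34]
[(8, np.float64(2.55), array([ 504.73, -265.58]))]
```

View pics/s6.png

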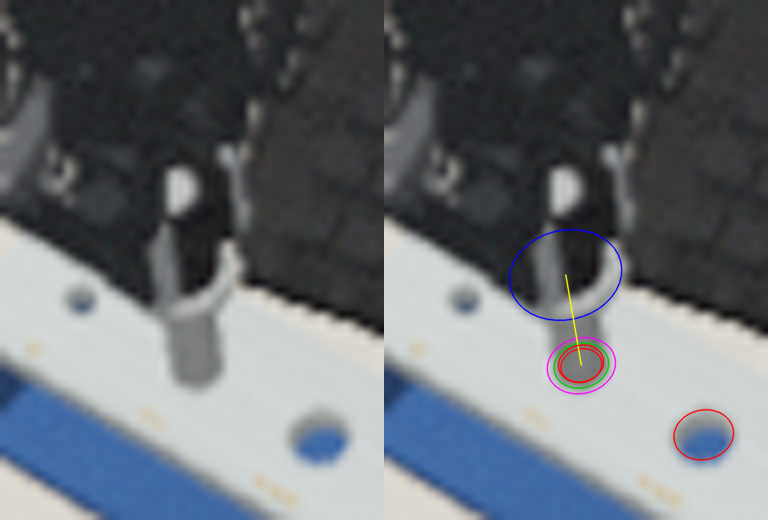

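Hole 2 also blocks it with about 5 N, centred to within 0.5 mm. On to hole 3.

Emit:
servo_tool(rows=[[[0,0,-0.4],[0,0,0]],[[0,0,-0.4],[0,0,0]],[[-0.01,1.2,0],[0,0,0]],[[-0.01,1.2,0],[0,0,0]],[[-0.01,1.2,0],[0,0,0]],[[-0.02,0.96,0],[0,0,0]],[[0,0,0.2],[0,0,0]],[[0,0,0.2],[0,0,0]]])

```text
time_s: 14.65
tool_pos: [552.0, -277.8, 127.4]
ee_rot: [-3.141, 0.0, 1.352]
contact_force: [-0.5, -0.4, -0.7]
width: 22.6
```

Emit:
servo_tool(rows=[[[0,0,0.1],[0,0,0]],[[0,0,0.1],[0,0,0]],[[0,0,0.1],[0,0,0]],[[0,0,0.1],[0,0,0]],[[0,0,0],[0,0,0]],[[0,0,0],[0,0,0]],[[0,0,0],[0,0,0]],[[0,0,0],[0,0,0]]])

```text
time_s: 15.65
tool_pos: [552.4, -278.0, 123.9]
ee_rot: [3.142, 0.0, 1.352]
contact_force: [-1.9, 1.1, 4.9]
width: 22.7
```

```bash
python3 m.py s7
```

```text
15.7 [ 552.45 -277.98  123.87] [3.141 0.    1.352] [-0.86  0.76  5.74]
[(8, np.float64(2.39), array([ 544.1 , -266.24]))]
```

View pics/s7.png

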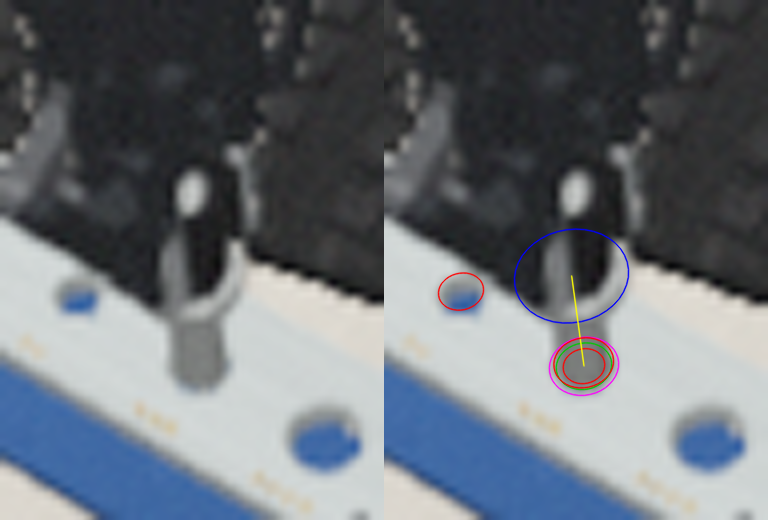

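```bash
python3 - <<'E'
from h import *
ref=np.load('side0.npz')['im']
for n,xy,z in (('s6',(504.8,-265.7),58.8),('side5',(460,-254),58.7)):
    im=np.load(n+'.npz')['im']
    for r in fitpin(im,ref,xy,z,rs=(6,7,7.5,8,8.5,9,10)): print(n,r)
# bright plate mask cost with s7 vs. edges: row profiles of shank
for n in('s6','s7'):
    im=np.load(n+'.npz')['im'].astype(int)
    c=proj('side',[504.8,-265.7,60] if n=='s6' else [549.2,-276,60])[0]; print(n,c.round(1))
    for v in range(int(c[1])-5,int(c[1])+6): print(v,im[v,int(c[0])-7:int(c[0])+8].mean(-1).astype(int))
E
```

```text
s6 (6, np.float64(3.12), array([ 505.18, -268.02]))
s6 (7, np.float64(2.51), array([ 505.41, -266.49]))
s6 (7.5, np.float64(2.41), array([ 505.06, -265.84]))
s6 (8, np.float64(2.54), array([ 504.75, -265.63]))
s6 (8.5, np.float64(2.87), array([ 504.68, -264.85]))
s6 (9, np.float64(3.11), array([ 499.43, -256.77]))
s6 (10, np.float64(3.39), array([ 498.73, -254.98]))
side5 (6, np.float64(3.8), array([ 460.52, -256.28]))
side5 (7, np.float64(3.06), array([ 461.1 , -254.84]))
side5 (7.5, np.float64(2.83), array([ 460.23, -254.32]))
side5 (8, np.float64(2.93), array([ 459.83, -253.74]))
side5 (8.5, np.float64(3.23), array([ 459.86, -253.15]))
side5 (9, np.float64(3.55), array([ 459.88, -252.45]))
side5 (10, np.float64(4.19), array([ 459.24, -250.68]))
s6 [194.1 281.9]
276 [197 171 147 129 144 154 150 142 125 128 188 208 209 210 209]
277 [212 206 191 153 126 124 126 125 120 114 187 206 209 209 209]
278 [212 213 212 178 131 124 126 124 120 117 168 202 208 208 210]
279 [210 211 212 185 138 125 127 124 122 116 157 203 210 207 208]
280 [210 209 210 186 136 122 125 125 125 118 157 203 213 210 
[... 443 characters left out ...]
140 159 165 165 140 142 184 208 210 209]
286 [213 212 195 173 134 126 125 124 122 120 148 199 209 210 211]
287 [211 211 212 201 148 119 122 123 126 120 136 200 209 210 210]
288 [210 210 211 206 152 120 126 126 123 122 126 196 208 209 208]
289 [210 210 210 210 157 121 123 126 127 120 116 187 207 210 209]
290 [211 210 210 206 156 125 124 123 124 121 114 171 202 208 209]
291 [211 212 210 198 154 122 123 123 128 122 117 150 201 208 209]
292 [211 211 211 199 157 126 123 125 125 122 118 164 205 212 210]
293 [210 210 210 208 185 139 121 126 125 122 143 192 210 212 212]
294 [211 211 210 210 205 176 154 139 149 149 186 207 210 210 211]
295 [211 212 211 211 210 203 194 187 192 194 206 210 211 210 210]
```

Hole 3 also shows about 5 N at the same height. But the shank measures 16 mm, and more of the hole shows to the right of the shank, so the pin is probably just off centre. I'll search sideways in small steps under a light push.

Emit:
servo_tool(rows=[[[0.03,0.04,0],[0,0,0]],[[0.03,0.04,0],[0,0,0]],[[0,0,0],[0,0,0]],[[0,0,0],[0,0,0]],[[0,0,0],[0,0,0]],[[0,0,0],[0,0,0]],[[0,0,0],[0,0,0]],[[0,0,0],[0,0,0]]])

```text
time_s: 16.7
tool_pos: [552.8, -277.9, 123.7]
ee_rot: [-3.141, 0.001, 1.352]
contact_force: [-2.5, -0.5, 5.7]
width: 22.8
```

Emit:
servo_tool(rows=[[[0.03,0.04,0],[0,0,0]],[[0.03,0.04,0],[0,0,0]],[[0,0,0],[0,0,0]],[[0,0,0],[0,0,0]],[[0,0,0],[0,0,0]],[[0,0,0],[0,0,0]],[[0,0,0],[0,0,0]],[[0,0,0],[0,0,0]]])

```text
time_s: 17.7
tool_pos: [553.2, -277.8, 123.6]
ee_rot: [-3.14, 0.001, 1.351]
contact_force: [-3.9, -1.2, 6.0]
width: 22.8
```

```bash
python3 m.py s8; python3 - <<'E'
from h import *
for n in('s7','s8'):
    im=np.load(n+'.npz')['im'].astype(int)
    c=proj('side',[549.2,-276,60])[0]
    print(n)
    for v in range(int(c[1])-5,int(c[1])+6): print(v,im[v,int(c[0])-7:int(c[0])+8].mean(-1).astype(int))
a=cv2.imread('pics/s7.png')[:,:384];b=cv2.imread('pics/s8.png')[:,:384];cv2.imwrite('pics/s78.png',np.hstack([a,b]))
E
```

```text
17.75 [ 553.2  -277.82  123.65] [-3.140e+00  1.000e-03  1.351e+00] [-3.85  0.7   6.33]
[(8, np.float64(2.61), array([ 543.91, -265.58]))]
s7
285 [206 184 143 122 121 140 159 165 165 140 142 184 208 210 209]
286 [213 212 195 173 134 126 125 124 122 120 148 199 209 210 211]
287 [211 211 212 201 148 119 122 123 126 120 136 200 209 210 210]
288 [210 210 211 206 152 120 126 126 123 122 126 196 208 209 208]
289 [210 210 210 210 157 121 123 126 127 120 116 187 207 210 209]
290 [211 210 210 206 156 125 124 123 124 121 114 171 202 208 209]
291 [211 212 210 198 154 122 123 123 128 122 117 150 201 208 209]
292 [211 211 211 199 157 126 123 125 125 122 118 164 205 212 210]
293 [210 210 210 208 185 139 121 126 125 122 143 192 210 212 212]
294 [211 211 210 210 205 176 154 139 149 149 186 207 210 210 211]
295 [211 212 211 211 210 203 194 187 192 194 206 210 211 210 210]
s8
285 [212 192 151 116 120 125 143 162 168 151 133 183 207 211 209]
286 [212 213 200 184 141 126 126 125 123 123 138 199 209 210 210]
287 [211 211 213 213 156 121 123 121 125 121 127 197 209 210 210]
288 [210 208 210 211 159 120 123 125 125 122 114 195 208 209 209]
289 [210 210 211 209 164 125 125 125 125 122 116 181 206 209 210]
290 [211 209 209 206 164 126 121 122 124 123 115 164 201 208 209]
291 [211 212 211 196 153 123 123 125 124 122 116 150 200 208 207]
292 [210 212 211 200 158 125 122 124 124 123 116 164 204 212 209]
293 [210 210 210 207 180 135 122 123 122 121 145 193 210 214 211]
294 [212 211 210 210 202 175 143 136 147 151 187 207 211 210 211]
295 [213 212 211 210 210 204 190 186 192 193 206 210 210 210 209]
```

View pics/s78.png

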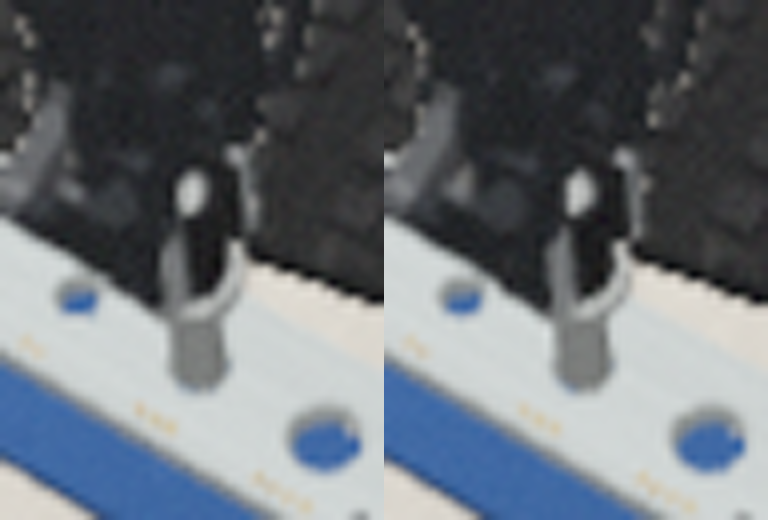

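```bash
cat >> h.py <<'E'
def fit2(im,ref,xy0,ztip,sink,r=8,tilt=True,name=None):
    cam='side'; c=proj(cam,[*xy0,ztip])[0]; x0,y0=int(c[0])-14,int(c[1])-10; w_,h_=28,20;S=8
    sh=proj(cam,[*xy0,60-sink])[0]-proj(cam,[*xy0,60])[0]
    refs=cv2.warpAffine(ref,np.float32([[1,0,sh[0]],[0,1,sh[1]]]),(512,384),flags=cv2.INTER_CUBIC)
    a=im[y0:y0+h_,x0:x0+w_].astype(float);b=refs[y0:y0+h_,x0:x0+w_].astype(float)
    col=np.array(im[int(c[1])-5:int(c[1])-1,int(c[0])-1:int(c[0])+2].reshape(-1,3).mean(0))
    def render(p):
        f=lambda X:np.round(((proj(cam,X)-[x0,y0]+.5)*S-.5)*8).astype(np.int32)
        M=np.zeros((h_*S,w_*S),np.uint8)
        cv2.fillPoly(M,[cv2.convexHull(np.vstack([f(circ(p[:2],ztip,r)),f(circ((p[0]+p[2]*44,p[1]+p[3]*44),ztip+44,r))]))],255,cv2.LINE_AA,3)
        return cv2.resize(M,(w_,h_),interpolation=cv2.INTER_AREA)/255.
    V=np.mgrid[:h_,:w_][0]; W=V+y0>proj(cam,[*xy0,ztip+33])[0][1]+8
    W=np.where(V+y0>c[1]-5,True,False)
    def full(q): return np.r_[q,0,0] if len(q)==2 else q
    def cost(q):
        m=render(full(q))[...,None]; return np.minimum(np.abs((b*(1-m)+col*m-a)[W]),80).mean()
    best=None
    for dx in(-2,0,2):
        for dy in (-2,0,2):
            n=4 if tilt else 2
            p0=np.array([xy0[0]+dx,xy0[1]+dy,0,0][:n]);si=np.vstack([p0]+[p0+np.eye(n)[i]*(1.5 if i<2 else .04) for i in range(n)])
            q=minimize(cost,p0,method="Nelder-Mead",options=dict(initial_simplex=si,xatol=.02))
            if best is None or q.fun<best.fun: best=q
    return round(best.fun,2),best.x.round(2)
E
python3 - <<'E'
from h import *
ref=np.load('side0.npz')['im']
for n,xy in (('side5',(460,-254)),('s6',(504.8,-265.7)),('s7',(549.2,-276)),('s8',(549.2,-276))):
    im=np.load(n+'.npz')['im']
    for sink in (.8,1.4):
        print(n,sink,fit2(im,ref,xy,60-sink,sink,tilt=False),fit2(im,ref,xy,60-sink,sink,tilt=True))
E
```

```text
side5 0.8 (np.float64(2.97), array([ 459.82, -253.79])) (np.float64(2.95), array([ 4.598e+02, -2.538e+02, -1.000e-02,  4.000e-02]))
side5 1.4 (np.float64(2.44), array([ 459.52, -253.43])) (np.float64(2.45), array([ 4.5956e+02, -2.5344e+02,  1.0000e-02, -1.0000e-02]))
s6 0.8 (np.float64(2.38), array([ 504.43, -265.13])) (np.float64(2.36), array([ 5.0422e+02, -2.6543e+02,  3.0000e-02,  2.0000e-02]))
s6 1.4 (np.float64(2.23), array([ 504.16, -264.73])) (np.float64(2.21), array([ 5.0400e+02, -2.6506e+02,  3.0000e-02,  2.0000e-02]))
s7 0.8 (np.float64(2.39), array([ 549.36, -276.05])) (np.float64(2.38), array([ 5.4934e+02, -2.7618e+02, -4.0000e-02,  8.0000e-02]))
s7 1.4 (np.float64(2.28), array([ 549.05, -275.5 ])) (np.float64(2.28), array([ 5.4892e+02, -2.7556e+02, -0.0000e+00,  3.0000e-02]))
s8 0.8 (np.float64(2.45), array([ 549.53, -276.15])) (np.float64(2.37), array([ 5.4932e+02, -2.7632e+02,  3.0000e-02,  1.1000e-01]))
s8 1.4 (np.float64(2.33), array([ 549.23, -275.43])) (np.float64(2.25), array([ 5.4906e+02, -2.7575e+02,  3.0000e-02,  9.0000e-02]))
```

```bash
python3 - <<'E'
from h import *
out=[]
for cam in('side','top'):
    im=np.load(cam+'0.npz')['im']
    for h,r in zip([(461.3,-256.4),(504.9,-265.9),(549.2,-276),(593.2,-286)],(4.6,6.6,8.6,10.6)):
        S=10; g=np.arange(-16,16,1/S); X,Y=np.meshgrid(h[0]+g,h[1]+g)
        q=proj(cam,np.stack([X.ravel(),Y.ravel(),np.full(X.size,60.)],1)).astype(np.float32)
        R=cv2.remap(im,q[:,0].reshape(X.shape),q[:,1].reshape(X.shape),cv2.INTER_CUBIC).astype(float)
        D=np.hypot(X-h[0],Y-h[1]); pl=np.median(R[(D>13)&(D<15)],axis=0)
        d=np.linalg.norm(R-pl,axis=2)
        res=[]
        for th in (12,25,45):
            m=(d>th)&(D<r+5); n,l,st,ce=cv2.connectedComponentsWithStats(m.astype(np.uint8)); k=1+np.argmax(st[1:,4])
            (mx,my),rr=cv2.minEnclosingCircle(np.argwhere(l==k)[:,::-1].astype(np.float32))
            res.append((th,(h[0]-16+ce[k][0]/S).round(2),(h[1]-16+ce[k][1]/S).round(2),round(float(np.sqrt(st[k,4]/np.pi)/S),2)))
        print(cam,r,res)
        if r in(6.6,8.6): out.append(cv2.resize(R.clip(0,255).astype(np.uint8),(320,320)))
save('holes',np.vstack([np.hstack(out[:2]),np.hstack(out[2:])])[:600])
E
```

```text
side 4.6 [(12, np.float64(461.39), np.float64(-256.03), 7.34), (25, np.float64(461.46), np.float64(-256.21), 6.55), (45, np.float64(461.58), np.float64(-256.42), 5.76)]
side 6.6 [(12, np.float64(505.36), np.float64(-266.28), 9.21), (25, np.float64(505.33), np.float64(-266.34), 8.45), (45, np.float64(505.33), np.float64(-266.5), 7.68)]
side 8.6 [(12, np.float64(549.19), np.float64(-275.95), 11.25), (25, np.float64(549.13), np.float64(-276.15), 10.47), (45, np.float64(549.13), np.float64(-276.25), 9.65)]
side 10.6 [(12, np.float64(593.0), np.float64(-285.97), 12.81), (25, np.float64(592.97), np.float64(-286.14), 12.13), (45, np.float64(593.02), np.float64(-286.31), 11.38)]
top 4.6 [(12, np.float64(462.4), np.float64(-255.33), 6.49), (25, np.float64(462.33), np.float64(-255.44), 6.04), (45, np.float64(462.26), np.float64(-255.52), 5.54)]
top 6.6 [(12, np.float64(505.96), np.float64(-265.92), 8.23), (25, np.float64(505.96), np.float64(-265.85), 7.87), (45, np.float64(505.95), np.float64(-265.78), 7.45)]
top 8.6 [(12, np.float64(549.68), np.float64(-275.49), 10.44), (25, np.float64(549.7), np.float64(-275.65), 9.85), (45, np.float64(549.68), np.float64(-275.66), 9.38)]
top 10.6 [(12, np.float64(593.5), np.float64(-285.5), 12.5), (25, np.float64(593.37), np.float64(-285.53), 11.97), (45, np.float64(593.37), np.float64(-285.5), 11.48)]
```

View pics/holes.png

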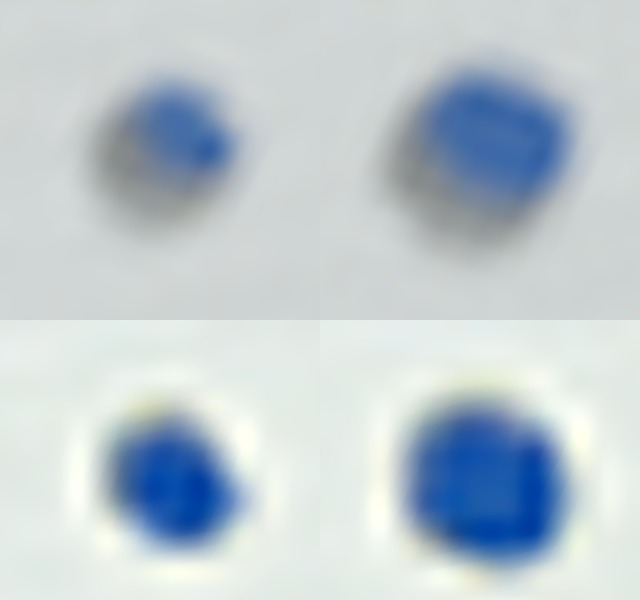

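```bash
python3 - <<'E'
from h import *
for n in('side0','s6','s7','s8'):
    im=np.load(n+'.npz')['im'].astype(int)
    c=proj('side',[549.2,-276,60] if n!='s6' else [505,-266,60])[0]
    print(n,'B-R')
    for v in range(int(c[1])-4,int(c[1])+7): print(v,(im[v,int(c[0])-6:int(c[0])+7,2]-im[v,int(c[0])-6:int(c[0])+7,0]))
for z in(60,58.6):print(z,[proj('side',[549.15+dx,-276.2+dy,z])[0].round(2) for dx,dy in((0,0),(1,0),(0,1))], cal('side')['cx'])
E
```

```text
side0 B-R
286 [6 6 5 4 5 4 5 4 5 5 5 5 6]
287 [5 4 4 4 5 5 5 4 5 5 5 6 5]
288 [5 4 5 5 5 5 5 4 6 5 5 5 5]
289 [ 5  3  4  4  4  4 11 16 14  6  5  6  5]
290 [ 5  4  5  4 12 29 53 58 58 38  8  5  5]
291 [  5   5   5  11  48  81  98 102 104  91  30   7   5]
292 [  5   5   6  18  77 100  99 100 102 102  38   9   6]
293 [  5   5   5   9  55  96 100 100 101  69  19   6   5]
294 [ 5  5  4  5 16 36 41 40 28 21  8  5  4]
295 [ 3  5  5  4  6 11 11 11  6  5  6  5  5]
296 [-2 -3  2  5  5  6  5  5  4  5  4  4  5]
s6 B-R
277 [ 5  6  3 -1  1  0  0  0  2  4  5  5  5]
278 [5 5 4 2 1 0 2 2 0 5 5 5 4]
279 [ 4  4  3  3 -1  1  0  0  1  3  5  4  5]
280 [ 5  5  4  2  0  1 -1  2  1  4  4  4  5]
281 [5 4 4 1 2 3 1 0 0 1 5 4 5]
282 [5 5 4 4 2 1 0 2 2 2 3 4 5]
283 [4 4 3 4 3 2 1 0 2 4 4 4 4]
284 [ 5  5  5  4  2 -1  1  0  4  4  5  4  4]
285 [5 6 5 5 4 3 3 4 4 6 4 4 5]
286 [4 5 5 4 5 4 4 5 5 4 6 5 5]
287 [-2  3  5  4  6  4  4  5  4  5  5  5  5]
s7 B-R
286 [5 4 3 2 1 1 0 1 1 3 5 6 5]
287 [5 6 5 3 1 2 2 1 2 3 5 4 4]
288 [ 5  5  5  2  2  1  0  2 -1  2  5  5  4]
289 [5 4 4 3 2 0 0 1 1 3 5 5 4]
290 [4 5 5 4 3 1 2 0 1 
[... 226 characters left out ...]
  4  4]
296 [-1  5  6  4  4  5  5  5  4  5  5  5  5]
s8 B-R
286 [6 3 5 2 1 2 1 0 0 1 5 5 4]
287 [ 5  4  5  3  1  1 -1  1  1  2  5  5  5]
288 [5 5 5 4 1 1 1 1 2 1 5 5 5]
289 [4 4 5 3 1 3 1 1 0 0 4 5 5]
290 [5 5 5 4 0 3 0 2 2 0 4 5 6]
291 [ 5  4  5  4  2  1  0  0  0  0 12  7  4]
292 [ 4  5  5  3  2  0 -1  2  1  0  9  5  5]
293 [ 5  4  5 12 13  4  0  0  0  1  4  4  4]
294 [ 5  5  4 10 18 27  8  2  3  5  4  6  4]
295 [ 5  5  5  4 10 15  7  4  4  4  5  5  4]
296 [-1  6  5  5  5  5  5  5  6  6  4  5  5]
60 [array([209.41, 290.9 ]), array([209.8 , 291.03]), array([209.59, 290.56])] 255.73534910801285
58.6 [array([209.45, 291.25]), array([209.85, 291.38]), array([209.64, 290.91])] 255.73534910801285
```

Emit:
servo_tool(rows=[[[0,0,-0.15],[0,0,0]],[[0,0,-0.15],[0,0,0]],[[0,-0.1,0],[0,0,0]],[[0.15,0,0],[0,0,0]],[[0,0,0],[0,0,0]],[[0,0,0],[0,0,0]],[[0,0,0],[0,0,0]],[[0,0,0],[0,0,0]]])

```text
time_s: 18.75
tool_pos: [553.6, -275.5, 126.7]
ee_rot: [-3.142, 0.0, 1.352]
contact_force: [-0.1, 1.0, -0.6]
width: 22.7
```

```bash
python3 -c "
from h import *
plan((552.5,-276.3,126,1.352),8)"
```

```text
now 18.75 [ 553.6 -275.5  126.7] [-3.1415  0.      1.352 ] [-0.08  0.95 -0.61] 22.7
[[[-0.01,-0.01,0.01],[-0.0,0.0,-0.0]],[[-0.02,-0.01,0.01],[-0.0,0.0,-0.0]],[[-0.01,-0.01,0.01],[-0.0,0.0,-0.0]],[[-0.01,-0.01,0.01],[-0.0,0.0,-0.0]],[[-0.02,-0.01,0.01],[-0.0,0.0,-0.0]],[[-0.01,-0.01,0.01],[-0.0,0.0,-0.0]],[[-0.01,-0.02,0.0],[-0.0,0.0,-0.0]],[[-0.01,-0.01,0.01],[-0.0,0.0,-0.0]]]
end [ 552.47 -276.25  126.04] [-3.1415  0.      1.352 ]
```

Emit:
servo_tool(rows=[[[-0.11,-0.08,0],[0,0,0]],[[0,0,0.05],[0,0,0]],[[0,0,0.05],[0,0,0]],[[0,0,0.05],[0,0,0]],[[0,0,0.05],[0,0,0]],[[0,0,0.05],[0,0,0]],[[0,0,0],[0,0,0]],[[0,0,0],[0,0,0]]])

```text
time_s: 19.75
tool_pos: [552.5, -276.3, 124.2]
ee_rot: [-3.141, 0.0, 1.352]
contact_force: [-0.1, -0.7, -0.1]
width: 22.7
```

Emit:
servo_tool(rows=[[[0,0,0.05],[0,0,0]],[[0,0,0.05],[0,0,0]],[[0,0,0.05],[0,0,0]],[[0,0,0.05],[0,0,0]],[[0,0,0],[0,0,0]],[[0,0,0],[0,0,0]],[[0,0,0],[0,0,0]],[[0,0,0],[0,0,0]]])

```text
time_s: 20.75
tool_pos: [552.5, -276.4, 122.2]
ee_rot: [-3.142, 0.0, 1.352]
contact_force: [-0.3, -0.1, -0.6]
width: 22.2
```

Emit:
servo_tool(rows=[[[0,0,0.05],[0,0,0]],[[0,0,0.05],[0,0,0]],[[0,0,0.05],[0,0,0]],[[0,0,0.05],[0,0,0]],[[0,0,0.05],[0,0,0]],[[0,0,0.05],[0,0,0]],[[0,0,0],[0,0,0]],[[0,0,0],[0,0,0]]])

```text
time_s: 21.75
tool_pos: [552.5, -276.3, 119.2]
ee_rot: [-3.141, -0.0, 1.352]
contact_force: [-1.1, 0.6, 0.2]
width: 22.8
```

It's in the bore with no resistance. Going further down.

Emit:
servo_tool(rows=[[[0,0,0.15],[0,0,0]],[[0,0,0.15],[0,0,0]],[[0,0,0.15],[0,0,0]],[[0,0,0.15],[0,0,0]],[[0,0,0.15],[0,0,0]],[[0,0,0.15],[0,0,0]],[[0,0,0.1],[0,0,0]],[[0,0,0],[0,0,0]]])

```text
time_s: 22.75
tool_pos: [552.5, -276.3, 109.2]
ee_rot: [-3.141, -0.0, 1.352]
contact_force: [-1.7, -0.6, -0.3]
width: 22.8
```

Emit:
servo_tool(rows=[[[0,0,0.2],[0,0,0]],[[0,0,0.2],[0,0,0]],[[0,0,0.2],[0,0,0]],[[0,0,0.2],[0,0,0]],[[0,0,0.2],[0,0,0]],[[0,0,0.2],[0,0,0]],[[0,0,0.2],[0,0,0]],[[0,0,0],[0,0,0]]])

```text
time_s: 23.75
tool_pos: [552.5, -276.3, 95.1]
ee_rot: [-3.141, 0.0, 1.352]
contact_force: [-1.2, 1.6, -1.2]
width: 22.6
```

Emit:
servo_tool(rows=[[[0,0,0.2],[0,0,0]],[[0,0,0.2],[0,0,0]],[[0,0,0.2],[0,0,0]],[[0,0,0.2],[0,0,0]],[[0,0,0.15],[0,0,0]],[[0,0,0.1],[0,0,0]],[[0,0,0.05],[0,0,0]],[[0,0,0],[0,0,0]]])

```text
time_s: 24.75
tool_pos: [552.5, -276.4, 84.2]
ee_rot: [-3.141, 0.0, 1.352]
contact_force: [-2.4, -0.3, 0.3]
width: 22.7
```

Emit:
servo_tool(rows=[[[0,0,0.05],[0,0,0]],[[0,0,0.05],[0,0,0]],[[0,0,0.05],[0,0,0]],[[0,0,0.05],[0,0,0]],[[0,0,0.05],[0,0,0]],[[0,0,0],[0,0,0]],[[0,0,0],[0,0,0]],[[0,0,0],[0,0,0]]])

```text
time_s: 25.75
tool_pos: [552.5, -276.3, 81.7]
ee_rot: [-3.141, 0.0, 1.352]
contact_force: [-2.4, 0.0, 1.6]
width: 22.7
```

Emit:
servo_tool(rows=[[[0,0,0.05],[0,0,0]],[[0,0,0.05],[0,0,0]],[[0,0,0.05],[0,0,0]],[[0,0,0],[0,0,0]],[[0,0,0],[0,0,0]],[[0,0,0],[0,0,0]],[[0,0,0],[0,0,0]],[[0,0,0],[0,0,0]]])

```text
time_s: 26.75
tool_pos: [552.5, -276.4, 80.3]
ee_rot: [-3.141, 0.0, 1.352]
contact_force: [-4.5, 1.4, 4.7]
width: 22.7
```

```bash
python3 -c "
from h import *
im,d=env.camera('side');np.savez('s9.npz',im=im);save('s9',cv2.resize(im[230:330,140:280],(784,560),interpolation=cv2.INTER_CUBIC))
s=env.read_state();print(s['tool_pos'],s['contact_force'],s['wrist_torque'])"
```

```text
[ 552.51953752 -276.34917977   80.29645132] [-4.80702545  1.47797681  4.68005745] [ 0.15672497  1.03064119 -0.02429935]
```

View pics/s9.png

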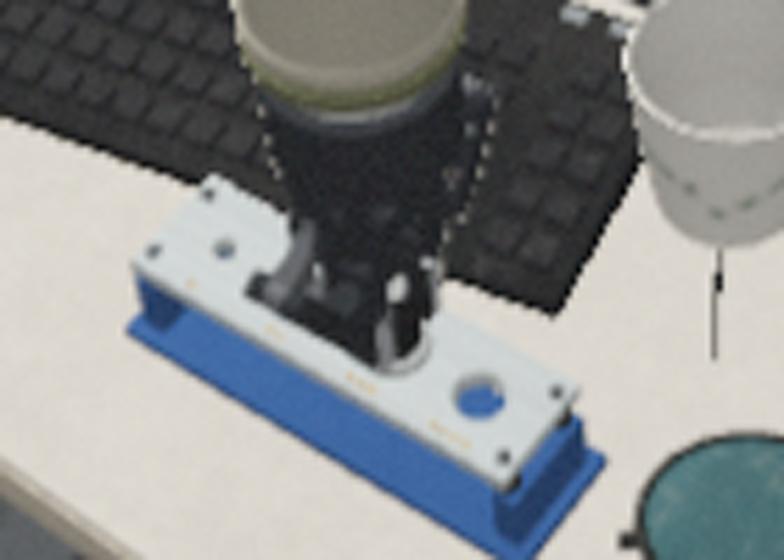

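The collar is on the plate at hole 3, at about (400,360), and the reading is about 5 N. I'll press slightly more to be sure, then let go.

Emit:
servo_tool(rows=[[[0,0,0.05],[0,0,0]],[[0,0,0],[0,0,0]],[[0,0,0],[0,0,0]],[[0,0,0],[0,0,0]],[[0,0,-0.05],[0,0,0]],[[0,0,-0.05],[0,0,0]],[[0,0,0],[0,0,0]],[[0,0,0],[0,0,0]]])

```text
time_s: 27.8
tool_pos: [552.5, -276.3, 80.7]
ee_rot: [-3.141, -0.0, 1.352]
contact_force: [-3.9, 0.9, 3.9]
width: 23.0
```

Emit:
servo_tool(rows=[[[0,0,0],[0,0,0]],[[0,0,0],[0,0,0]],[[0,0,0],[0,0,0]],[[0,0,0],[0,0,0]],[[0,0,0],[0,0,0]],[[0,0,0],[0,0,0]],[[0,0,0],[0,0,0]],[[0,0,0],[0,0,0]]], grip=0.2)

```text
time_s: 28.8
tool_pos: [552.6, -276.3, 80.8]
ee_rot: [-3.142, 0.0, 1.352]
contact_force: [-0.4, 0.3, -0.2]
width: 51.3
```

Emit:
servo_tool(rows=[[[0,0,-0.5],[0,0,0]],[[0,0,-1],[0,0,0]],[[0,0,-2],[0,0,0]],[[0,0,-3],[0,0,0]],[[0,0,-3],[0,0,0]],[[0,0,-3],[0,0,0]],[[0,0,-2],[0,0,0]],[[0,0,-1],[0,0,0]]])

```text
time_s: 29.8
tool_pos: [552.7, -276.5, 237.4]
ee_rot: [3.14, 0.001, 1.352]
contact_force: [-0.2, -0.5, -0.2]
width: 51.1
```

```bash
python3 -c "
from h import *
im,d=env.camera('side');save('s10',cv2.resize(im[230:330,140:280],(784,560),interpolation=cv2.INTER_CUBIC));P=cloud('side',d)
m=(np.hypot(P[...,0]-549,P[...,1]+276)<20)&(P[...,2]>90)&(P[...,2]<115);print(P[m].mean(0).round(1),m.sum(),P[m][:,2].max())
print(env.read_state()['tool_pos'])
overlay('side',im,(549.2,-276.2),60,(),(185,250,48,65),8,'s10o',[((549.2,-276.2),65,16),((549.2,-276.2),101,12)])"
```

```text
[ 551.5 -279.6   98.5] 90 103.40545692231672
[ 552.98260093 -276.51394841  237.83850279]
```

View pics/s10.png

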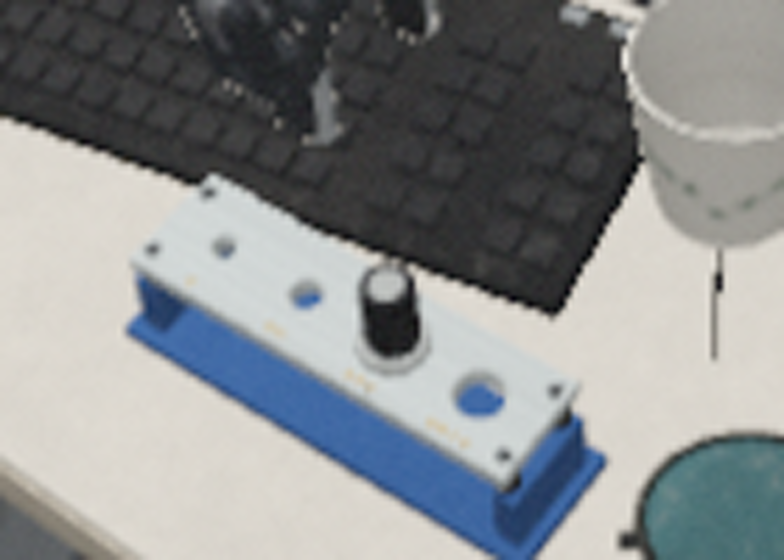

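View pics/s10o.png

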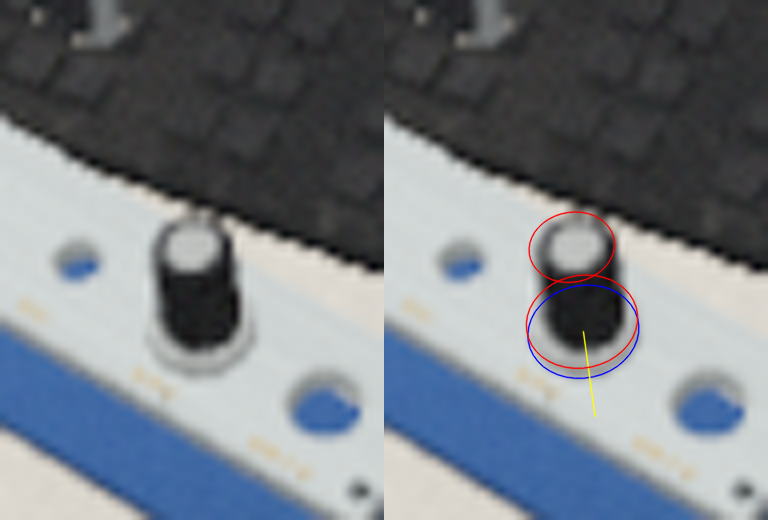

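The pin stands upright in hole 3, collar seated at about (392,355), with the gripper clear above. Handing in.

```bash
python3 -c "
from h import *
print(env.job_done()); print(env.read_state()['time_s'])"
```

```text
the job is handed in; nothing more can be done
None
the job is handed in; nothing more can be done
```

The pin from the orange socket now stands in hole 3 (17.2 mm), so its shank is the 16 mm one. I handed the job in at about 30 s; no verdict was reported.

- **Holes 1 and 2:** both blocked the pin at about 5 N. At hole 2 I judge it was about 1.5 mm off centre, well inside the 6 mm allowed.
- **Hole 3:** the first try also met about 5 N. The shank measured 16 mm, so I took this as poor alignment. My hole centre was about 1.7 mm off, mostly in y, where the side camera sees least. A sideways push in the wrong direction only tilted the pin slightly. After lifting it and correcting, it slid down with no vertical resistance.
- **Pressing:** I felt the collar at about 4.7 N down, with a side force of similar size because the grip was slightly off the hole's axis. I then pushed 0.5 mm further and eased off before letting go. The highest vertical force I read at any call's end was about 6 N.
- **Last picture:** the pin stands upright with its collar on the plate and the gripper clear above. The depth reading of the grip put it about 2 to 4 mm from the hole centre, but it covers only the visible side of the grip, and a shank in the hole can be at most 0.6 mm off. I took no final picture of the rack, the mug or the heatsink for this check.

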